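Turn the practice board over and bring it the loaded battery case

TASK

First swing the hinged circuit board right over onto its other side, so that its battery bay lies face up. Then lift the two look-alike battery cases one after the other to feel which is heavier (that one has its cells in), and set the lighter one back down flat on the desk without dropping it. Finish while holding the heavier case level above the battery bay, long side along the bay and about 10 cm over it, and keep it there: do not put it down or let go; leave the other things on the desk where they are.

Things in the scene. Friction and masses are not known exactly. Their poses are not given: they have to be found in the camera images.
- holder: Fixed plywood base plate, 170 mm (its x) by 210 mm (its y) by 8 mm, origin at the centre of its underside, lying flat on the desk, that carries the hinged circuit board between two aluminium posts (tops 50 mm above the desk). The hinge axis runs along the holder's x axis, through its y = 0, 40 mm above the desk. z is up.
- board (a joint): Hinge angle of the circuit board (green laminate 140 mm along the hinge, 84 mm wide, 4 mm thick, 110 g). 0 = lying level over the holder's +y half with its soldered face up and components below; it swings up and over like a page and at 3.14 lies level over the holder's -y half, battery bay and components up (end stop). The hinge turns easily; past upright the board falls the rest of the way by itself.
- board_grip (a point): Centre of the black barrel grip on the middle of the board's free edge, 124 mm from the hinge axis and in the board's plane: a cylinder 20 mm in diameter and 28 mm long whose axis is parallel to the hinge (flat ends face the holder's +x and -x), on an 8 mm stem. The board's edge lies 29 mm from the barrel's axis. At angle 0 it is 40 mm above the desk. Pinched on its two flat ends it can turn between the fingers. This point moves with the board.
- board_bay (a point): Centre of the floor of the battery bay on the board's component face: a black rim 96 by 58 mm, 7 mm high, long side parallel to the hinge (holder's x), 46 mm from the hinge axis. This point moves with the board: with the board turned over it is 42 mm above the desk, facing up.
- pack_a: One of two closed black battery cases that look the same: 84 mm (its x) by 48 mm (its y) by 30 mm high, origin at the centre of the underside, z up; either of the two may lie in either place. The case that has cells in it weighs about 175 to 235 g, the empty one about 54 to 72 g; which is which cannot be seen.
- pack_b: The other battery case, same look, size and axes (84 x 48 x 30 mm, origin at the centre of the underside).
- phone: Black phone lying on the desk near the robot, 150 x 73 x 9 mm, long along its x, origin at the centre of the underside. Leave alone.
- eraser: White eraser 46 x 22 x 12 mm, origin at the centre of the underside. Leave alone.
- bottle: Standing clear drinks bottle with a red cap, 66 mm in diameter, 220 mm high, origin at the centre of the underside. Leave alone.
- mug: White mug, 80 mm in diameter and 90 mm high, origin at the centre of the underside. Leave alone.
- screwdriver: Screwdriver lying on the desk near the robot, 180 mm long along its x. Leave alone.
- set_square: Clear plastic set square lying flat, two legs of 110 mm, 3 mm thick. Leave alone.
Not all that is in view belongs to the job. Leave any purple or yellow look-alike of the pack_a alone. What is shaped like the pack_b but blue is not meant.

How it is judged:
By the outcome, as a careful person would: the job done as asked, in the order asked, and still so for the second after the job is handed in, while the arm keeps its last pose, push and grip.
It also fails if it takes over 72 s, if anything falls off the work surface, if the arm or the gripper's body presses on something with over 40 N, if the wrist force passes 120 N, or if a joint passes its speed limit or range.

ROBOT

A 6-joint arm with a two-finger parallel gripper is mounted at the origin on the work surface. World frame = base frame: x ahead of the robot, y to its left, z up, the work surface at z = 0. Lengths are in mm, angles in rad, forces in N, time in s.
With the tool pointing down it reaches from about 275 to 1000 mm from the base axis. Payload 8.4 kg.
Tool frame: the origin (TCP) lies between the finger pads; the fingertips stand 8 mm ahead of it and the grasp point (between the pads) lies 11 mm behind it (tcp_to_tips is the distance from the TCP to the fingertips, in mm); z points along the fingers, y is the line along which they close (so a half turn about z gives the same grasp; the last joint's range is limited). The gripper opens to 85 mm and grips with 20 to 120 N. Pads are 22 mm wide; open, the fingers measure 114 mm over their backs; the gripper's body (76 mm by 85 mm) begins 54 mm behind the grasp point. The pads swing forward as they close: fully open they stand 13 mm farther back than shut.
Start: joints at [-1.171, 0.353, 1.633, -0, 1.155, -0.002], TCP at [244.421, -575.227, 239.281] pointing down, gripper open.
Joint ranges: [-2.63, 2.63], [-0.92, 2.1], [0.06, 2.66], [-1.3, 4.44], [0, 2.69], [-3.02, 3.02]. Speed limits (rad/s): [2.22, 2.22, 2.79, 3.14, 3.14, 3.14].

INTERFACE

Orientations are given as [roll, pitch, yaw] about the fixed x, y, z axes, in that order (R = Rz(yaw) Ry(pitch) Rx(roll)).
In Python, from rig import * gives the robot as it stands.
- The arm moves only by the tool step_arm, never from a script. Its argument "motion" is a list of rows, each an object with "claw": the finger opening in mm, from 0 to 85.4; "delta_pos": the shift along the tool's x, y, z in mm, a list of three; "turn": the turn about the tool's z in rad. In form: [{"claw": claw, "delta_pos": [dx, dy, dz], "turn": turn}, ...]. A call has 1 to 8 rows; each row shifts and turns the commanded pose from where the row before left it, along the tool's axes as they then stand; what a row does not reach is not made up. A row lasts 1/12 s, in which the tool goes at most 41.7 mm and 7.16 degrees, less where a joint would pass 70% of its speed; a pose out of reach is approached as far as the arm can. A call is refused whole if a number of a shift passes 41.7 or a number of a turn 0.125, either way. A call with a gripper value outside its range is refused whole. The fingers move at their own pace and stop on an object; "force" is the grip in N (left out, the last holds). Time passes only in rows, so rows that do not move let the fingers close. It gives the time, the measured TCP pose, the force, the opening and the grip force at its end, in the units of the state.
- sense(): the state, without advancing time (a new reading comes with each control period).
- grab_frame(name): name is "scene" or "top" or "wrist"; returns a dict with "img" (420x560x3 uint8, red, green, blue), "vertical_fov" (degrees; the focal length in pixels is half the picture's height over the tangent of half this angle, whatever the lens; pixels are square), "cx", "cy" (the principal point, pixels), "D" ([k1, k2, p1, p2, k3] as OpenCV has them; the pictures are not rectified), "R" (3x3) and "t" (3): a world point X has camera coordinates R X + t. Camera axes: x right, y down, z forward; pixel columns grow to the right and rows downward; lengths in mm; the calibration is good to about 2 mm. A picture is of the moment at which its call begins. There is no depth.
- sign_off(): hands the job in; it is judged then, once.
The state is a dict: "clock": time; "qpos": joint angles; "qvel": joint speeds; "joint_efforts": joint torques, N m; "eef_pos": TCP position; "tcp_rot": TCP orientation; "contact_force": force on the tool from outside, world axes, zero at the start; "wrist_torque": the same for the moment, N m; "opening": opening from 0.0 (shut) to 1.0 (fully open); "grasp_force": force on a finger pad.
Only numpy, scipy, OpenCV 4.12 (cv2) and the standard library are available. Lean on these libraries where they do the work, as an engineer would, in place of code of your own. Each camera call takes 0.05 s, during which the arm holds its last target. There are 200 camera calls.

## Working session

There is one attempt and no reset: what is moved stays moved. The work goes in short steps, Python scripts to look and compute and a tool call to move; the robot and the scene stay as the last step left them, time stands still between calls to the robot, and variables do not carry over. Pictures are saved under pics/ and viewed, at most 10 in all, crops included, and the job is handed in when it is done.

Besides the shell and the picture viewer there is one more tool, called after "Call:" as name(argument=value, ...) on one line, values as JSON. step_arm: Moves the arm, as the interface text tells. Its arguments: {"type":"object","properties":{"motion":{"type":"array","items":{"type":"object","properties":{"claw":{"type":"number"},"delta_pos":{"type":"array","items":{"type":"number"}},"turn":{"type":"number"}}}},"force":{"type":"number"}},"required":["motion"]}

```bash
mkdir -p pics; python3 - <<'E'
from rig import *
import cv2,pickle
s=sense(); print(s)
for n in("scene","top"):
    f=grab_frame(n); pickle.dump(f,open(n+".pkl","wb")); cv2.imwrite(f"pics/{n}0.png",f["img"][:,:,::-1])
    print(n,f["vertical_fov"],f["cx"],f["cy"],f["D"],f["R"],f["t"])
E
```

```text
{'clock': 0.0, 'qpos': array([-1.17140173e+00,  3.53650544e-01,  1.63410658e+00, -5.44923283e-06,
        1.15519240e+00, -2.41272930e-03]), 'qvel': array([ 0.00088551, -0.00205233, -0.00084623, -0.00080035,  0.00032334,
       -0.00162406]), 'joint_efforts': array([-2.46195159e-04, -6.05258417e+01, -3.42058361e+01, -1.53262158e-04,
        9.68861481e-03, -3.89691547e-05]), 'eef_pos': array([ 244.24401494, -574.81475216,  238.57196395]), 'tcp_rot': array([-3.14023578e+00,  1.70860903e-06,  4.01809534e-01]), 'contact_force': array([-0.19066924,  0.21463547, -0.52417604]), 'wrist_torque': array([ 0.0466225 , -0.0299258 , -0.00542196]), 'grasp_force': 0.0, 'opening': 0.9986391533798911}
scene 53.46398738493151 280.11492030931925 201.70347398151347 [0.00888789 0.         0.         0.         0.        ] [[ 0.80491351  0.59338323 -0.00325335]
 [ 0.43310835 -0.59123367 -0.68033808]
 [-0.4056247   0.54620426 -0.7328912 ]] [-453.37435293 -129.96412921 1233.72699637]
top 42.901469112321806 286.8483129510739 211.94094384419253 [-0.19321701  0.          0.          0.          0.        ] [[ 0.02174112 -0.99974902  0.00540582]
 [-0.99316137 -0.02221762 -0.11461618]
 [ 0.11470752 -0.00287697 -0.99339514]] [  43.28833243  503.44022421 1369.62927308]
```

View pics/top0.png

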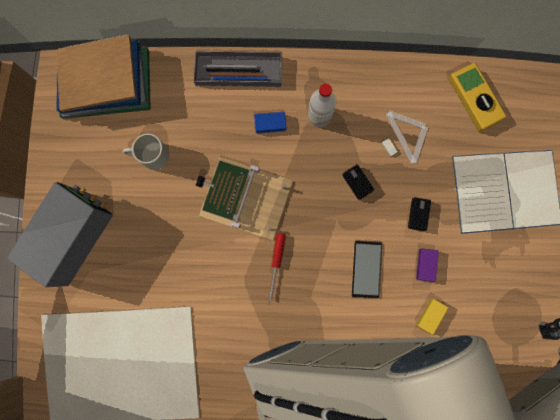

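View pics/scene0.png

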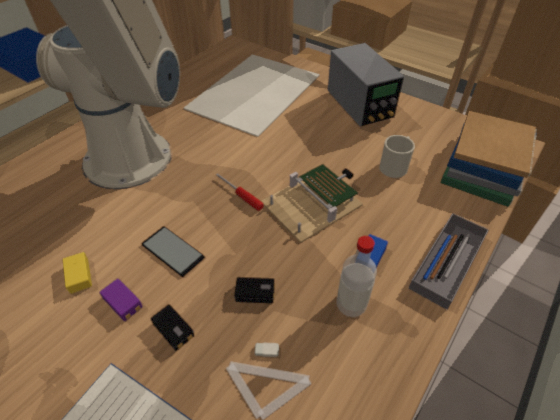

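The top view shows the two black packs at about (358,182) and (420,214), the board over the left half of the holder and its grip at about (200,182). The scene view shows the packs at (255,290) and (173,327) and the grip at (347,174). Next I'll measure them.

```bash
cat > h.py <<'E'
import numpy as np,cv2,pickle
def K(f):
    F=f["img"].shape[0]/2/np.tan(np.radians(f["vertical_fov"]/2)); return np.array([[F,0,f["cx"]],[0,F,f["cy"]],[0,0,1.]])
def plane(f,px,z):
    p=cv2.undistortPoints(np.float64(px).reshape(-1,1,2),K(f),np.float64(f["D"])).reshape(-1,2)
    R=np.array(f["R"]);t=np.array(f["t"]);d=np.c_[p,np.ones(len(p))]@R; c=-R.T@t
    return c+d*((z-c[2])/d[:,2])[:,None]
def proj(f,X):
    return cv2.projectPoints(np.float64(X).reshape(-1,1,3),cv2.Rodrigues(np.array(f["R"]))[0],np.float64(f["t"]),K(f),np.float64(f["D"]))[0].reshape(-1,2)
def comps(m,x0,y0,x1,y1,amin=10):
    w=np.zeros_like(m,np.uint8); w[y0:y1,x0:x1]=m[y0:y1,x0:x1]*255
    cs=cv2.findContours(w,cv2.RETR_EXTERNAL,cv2.CHAIN_APPROX_NONE)[0]
    return sorted([c for c in cs if cv2.contourArea(c)>=amin],key=cv2.contourArea,reverse=True)
def rect(f,c,z):
    P=plane(f,c.reshape(-1,2),z)[:,:2].astype(np.float32); (x,y),(a,b),th=cv2.minAreaRect(P)
    if a<b:a,b,th=b,a,th+90
    return np.round([x,y,a,b,(th+90)%180-90],1)
E
python3 - <<'E'
from h import *
t=pickle.load(open("top.pkl","rb")); s=pickle.load(open("scene.pkl","rb"))
def dark(f): return f["img"].max(2)<50
def green(f): i=f["img"].astype(int); return (i[:,:,1]>i[:,:,0]+15)&(i[:,:,1]>i[:,:,2]+5)
for n,f,regs in(("top",t,[(335,160,380,205),(402,190,440,240),(190,170,207,192)]),("scene",s,[(225,265,285,315),(145,295,200,360),(335,160,360,185)])):
    for r,z in zip(regs,(20,20,40)):
        for c in comps(dark(f),*r)[:1]: print(n,r,rect(f,c,z),c.reshape(-1,2).mean(0),cv2.boundingRect(c))
for n,f,r in(("top",t,(195,150,265,240)),("scene",s,(280,150,370,220))):
    for c in comps(green(f),*r)[:2]: print(n,"green",rect(f,c,42),cv2.contourArea(c)); print(plane(f,cv2.boxPoints(cv2.minAreaRect(c)),42).round())
E
python3 - <<'E'
import cv2
a=cv2.imread('pics/top0.png')[140:260,180:450]; b=cv2.imread('pics/scene0.png')[150:350,145:405]
cv2.imwrite('pics/c.png',cv2.resize(a,None,fx=2.9,fy=2.9,interpolation=cv2.INTER_CUBIC))
E
```

```text
top (335, 160, 380, 205) [ 588.8 -133.3   83.    50.5   34.2] [358.07692308 181.88461538] (343, 165, 31, 34)
top (402, 190, 440, 240) [ 506.2 -298.5   84.8   51.4   -8.9] [419.17582418 213.83516484] (408, 198, 23, 33)
top (190, 170, 207, 192) [577.9 284.7  26.6  16.9 -19.4] [199.96153846 181.        ] (196, 176, 9, 11)
scene (225, 265, 285, 315) [ 591.1 -133.8   83.7   60.    33.3] [254.00862069 290.06896552] (234, 278, 40, 26)
scene (145, 295, 200, 360) [ 510.  -298.1   92.8   49.    -9.1] [173.09174312 328.21100917] (152, 305, 42, 46)
scene (335, 160, 360, 185) [577.2 286.6  32.   19.5 -15.1] [347.17391304 173.30434783] (343, 169, 10, 10)
top green [556.1 215.9 133.9  78.8 -17.3] 390.0
[[504. 273.  42.]
 [633. 234.  42.]
 [608. 158.  42.]
 [480. 199.  42.]]
scene green [604.4 203.9  75.4  35.6  73. ] 125.0
[[579. 182.  42.]
 [601. 257.  42.]
 [632. 234.  42.]
 [610. 161.  42.]]
scene green [503.9 233.1  76.7  25.2  79.6] 52.5
[[485. 202.  42.]
 [499. 280.  42.]
 [523. 265.  42.]
 [509. 189.  42.]]
```

View pics/c.png

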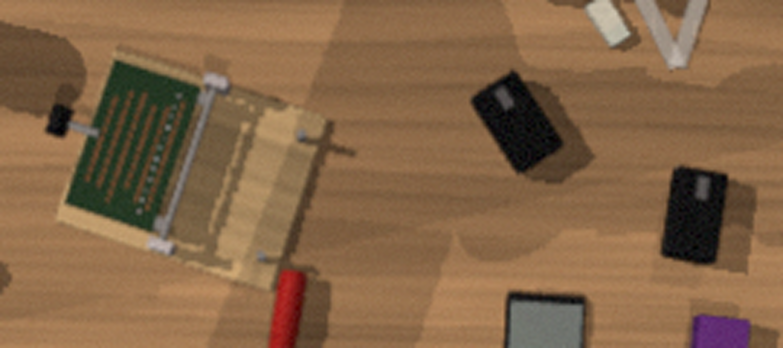

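Call:
step_arm(motion=[{"claw": 60,"delta_pos": [0,0,0],"turn": 0.124},{"claw": 60,"delta_pos": [0,0,0],"turn": 0.124},{"claw": 60,"delta_pos": [0,0,0],"turn": 0.124},{"claw": 60,"delta_pos": [0,0,0],"turn": 0.124},{"claw": 60,"delta_pos": [0,0,0],"turn": 0.124},{"claw": 60,"delta_pos": [0,0,0],"turn": 0.124},{"claw": 60,"delta_pos": [0,0,0],"turn": 0.124},{"claw": 60,"delta_pos": [35,0,0],"turn": 0}])

```text
clock: 0.77
eef_pos: [271.9, -588.9, 238.8]
tcp_rot: [-3.14, 0.004, -0.476]
contact_force: [-0.1, -1.5, 0.2]
opening: 0.705
grasp_force: 0.0
```

Call:
step_arm(motion=[{"claw": 60,"delta_pos": [38,3,0],"turn": 0},{"claw": 60,"delta_pos": [38,3,0],"turn": 0},{"claw": 60,"delta_pos": [38,3,0],"turn": 0},{"claw": 60,"delta_pos": [38,3,0],"turn": 0},{"claw": 60,"delta_pos": [38,3,0],"turn": 0},{"claw": 60,"delta_pos": [38,3,0],"turn": 0},{"claw": 60,"delta_pos": [38,3,0],"turn": 0},{"claw": 60,"delta_pos": [38,3,0],"turn": 0}])

```text
clock: 1.43
eef_pos: [537.8, -749.4, 238.6]
tcp_rot: [-3.141, 0.001, -0.466]
contact_force: [0.4, -0.9, 0.1]
opening: 0.703
grasp_force: 0.0
```

Call:
step_arm(motion=[{"claw": 60,"delta_pos": [38,3,0],"turn": 0},{"claw": 60,"delta_pos": [38,3,0],"turn": 0},{"claw": 60,"delta_pos": [38,3,0],"turn": 0},{"claw": 60,"delta_pos": [38,3,0],"turn": 0},{"claw": 60,"delta_pos": [38,3,0],"turn": 0},{"claw": 60,"delta_pos": [38,3,0],"turn": 0},{"claw": 60,"delta_pos": [38,3,0],"turn": 0},{"claw": 60,"delta_pos": [38,3,0],"turn": 0}])

```text
clock: 2.1
eef_pos: [696.7, -805.1, 214.2]
tcp_rot: [3.101, -0.092, -0.464]
contact_force: [0.4, -0.4, 0.7]
opening: 0.7
grasp_force: 0.0
```

Call:
step_arm(motion=[{"claw": 60,"delta_pos": [38,3,0],"turn": 0},{"claw": 60,"delta_pos": [38,3,0],"turn": 0},{"claw": 60,"delta_pos": [38,3,0],"turn": 0},{"claw": 60,"delta_pos": [0,0,20],"turn": 0},{"claw": 60,"delta_pos": [0,0,20],"turn": 0},{"claw": 60,"delta_pos": [0,0,0],"turn": 0}])

```text
clock: 2.6
eef_pos: [742.3, -808.1, 163.7]
tcp_rot: [3.076, -0.156, -0.461]
contact_force: [-0.7, -0.2, -1.7]
opening: 0.701
grasp_force: 0.0
```

The turn about tool z runs opposite to yaw because the tool points down, so the arm went the wrong way. It touched nothing. I'll back up and check that the tilt clears.

Call:
step_arm(motion=[{"claw": 60,"delta_pos": [0,0,-20],"turn": 0},{"claw": 60,"delta_pos": [-38,0,-20],"turn": 0},{"claw": 60,"delta_pos": [-38,0,0],"turn": 0},{"claw": 60,"delta_pos": [-38,0,0],"turn": 0},{"claw": 60,"delta_pos": [-38,0,0],"turn": 0}])

```text
clock: 3.02
eef_pos: [652.6, -765.8, 189.5]
tcp_rot: [3.07, -0.169, -0.46]
contact_force: [0.7, -1.6, 1.0]
opening: 0.704
grasp_force: 0.0
```

Call:
step_arm(motion=[{"claw": 60,"delta_pos": [-38,0,0],"turn": 0},{"claw": 60,"delta_pos": [-38,0,0],"turn": 0},{"claw": 60,"delta_pos": [-38,0,0],"turn": 0},{"claw": 60,"delta_pos": [-38,0,0],"turn": 0},{"claw": 60,"delta_pos": [0,0,0],"turn": 0}])

```text
clock: 3.43
eef_pos: [510.2, -695.0, 159.7]
tcp_rot: [3.076, -0.156, -0.463]
contact_force: [-0.1, 0.5, -1.1]
opening: 0.701
grasp_force: 0.0
```

The tilt stays in the commanded pose: the tool leans about 0.17 rad outward from the stretch. I'll push against the inner reach limit to lean it back, which first needs tool-frame deltas.

```bash
cat >> h.py <<'E'
from scipy.spatial.transform import Rotation as Ro
def tool(s): return Ro.from_euler("xyz",s["tcp_rot"]).as_matrix()
def go(s,d): return np.round(tool(s).T@np.array(d,float),1)   # world shift -> tool shift
def info(s):
    print("t",round(s["clock"],2),"p",s["eef_pos"].round(1),"toolz",tool(s)[:,2].round(4),"toolx",tool(s)[:,0].round(4),"q",s["qpos"].round(3),"F",s["contact_force"].round(1))
E
python3 - <<'E'
from rig import *
from h import *
s=sense(); info(s)
p=s["eef_pos"]; print(go(s,[330*.65-p[0],-330*.76-p[1],240-p[2]]), go(s,[-20*.65,20*.76,0]))
E
```

```text
t 3.43 p [ 510.2 -695.   159.7] toolz [ 0.1093 -0.1284 -0.9857] toolx [ 0.8837 -0.4415  0.1555] q [-0.944  0.705  1.244  0.016  1.024  1.088] F [-0.1  0.5 -1.1]
[-445.  -254.7 -168.5] [-18.2  -7.6  -3.4]
```

Call:
step_arm(motion=[{"claw": 60,"delta_pos": [-30,-17,-11],"turn": 0},{"claw": 60,"delta_pos": [-30,-17,-11],"turn": 0},{"claw": 60,"delta_pos": [-30,-17,-11],"turn": 0},{"claw": 60,"delta_pos": [-30,-17,-11],"turn": 0},{"claw": 60,"delta_pos": [-30,-17,-11],"turn": 0},{"claw": 60,"delta_pos": [-30,-17,-11],"turn": 0},{"claw": 60,"delta_pos": [-30,-17,-11],"turn": 0},{"claw": 60,"delta_pos": [-30,-17,-11],"turn": 0}])

```text
clock: 4.1
eef_pos: [357.3, -461.2, 201.4]
tcp_rot: [3.071, -0.168, -0.46]
contact_force: [-0.2, 0.0, 1.2]
opening: 0.696
grasp_force: 0.0
```

Call:
step_arm(motion=[{"claw": 60,"delta_pos": [-30,-17,-11],"turn": 0},{"claw": 60,"delta_pos": [-30,-17,-11],"turn": 0},{"claw": 60,"delta_pos": [-30,-17,-11],"turn": 0},{"claw": 60,"delta_pos": [-30,-17,-11],"turn": 0},{"claw": 60,"delta_pos": [-30,-17,-11],"turn": 0},{"claw": 60,"delta_pos": [-30,-17,-11],"turn": 0},{"claw": 60,"delta_pos": [0,0,0],"turn": 0}])

```text
clock: 4.68
eef_pos: [234.3, -279.3, 228.8]
tcp_rot: [3.072, -0.165, -0.461]
contact_force: [-0.4, -0.9, 0.0]
opening: 0.705
grasp_force: 0.0
```

```bash
python3 - <<'E'
from rig import *
from h import *
s=sense(); info(s); print(go(s,[-20*.65,20*.76,0]))
E
```

```text
t 4.68 p [ 234.3 -279.3  228.8] toolz [ 0.1163 -0.1351 -0.984 ] toolx [ 0.8836 -0.4383  0.1646] q [-0.88  -0.169  2.258  0.005  0.873  1.154] F [-0.4 -0.9  0. ]
[-18.1  -7.6  -3.6]
```

Call:
step_arm(motion=[{"claw": 60,"delta_pos": [-18,-8,-4],"turn": 0},{"claw": 60,"delta_pos": [-18,-8,-4],"turn": 0},{"claw": 60,"delta_pos": [-18,-8,-4],"turn": 0},{"claw": 60,"delta_pos": [-18,-8,-4],"turn": 0},{"claw": 60,"delta_pos": [-18,-8,-4],"turn": 0},{"claw": 60,"delta_pos": [0,0,0],"turn": 0}])

```text
clock: 5.18
eef_pos: [172.1, -203.8, 230.5]
tcp_rot: [3.072, -0.166, -0.46]
contact_force: [0.2, 0.2, -1.1]
opening: 0.704
grasp_force: 0.0
```

```bash
python3 - <<'E'
from rig import *
from h import *
s=sense(); info(s); print(go(s,[-20*.65,20*.76,0]))
E
```

```text
t 5.18 p [ 172.1 -203.8  230.5] toolz [ 0.1169 -0.1361 -0.9838] toolx [ 0.8835 -0.4382  0.1656] q [-0.879 -0.395  2.394  0.004  0.962  1.156] F [ 0.2  0.2 -1.1]
[-18.1  -7.6  -3.6]
```

```bash
python3 - <<'E'
from rig import *
from h import *
s=sense(); f=pickle.load(open("scene.pkl","rb"))
print(proj(f,[[150,-175,0],[150,-175,90],[85,-100,0],[0,0,0],[100,0,0]]).round())
print(go(s,[0,0,-30]),go(s,[-10*.65,10*.76,-30]),go(s,[-20*.65,20*.76,0]))
E
```

```text
[[111. 217.]
 [100. 192.]
 [118. 189.]
 [127. 158.]
 [150. 171.]]
[-5.  -2.1 29.5] [-14.   -5.9  27.7] [-18.1  -7.6  -3.6]
```

Call:
step_arm(motion=[{"claw": 60,"delta_pos": [-14,-6,28],"turn": 0},{"claw": 60,"delta_pos": [-14,-6,28],"turn": 0},{"claw": 60,"delta_pos": [-14,-6,28],"turn": 0},{"claw": 60,"delta_pos": [-14,-6,28],"turn": 0},{"claw": 60,"delta_pos": [0,0,0],"turn": 0}])

```text
clock: 5.6
eef_pos: [145.7, -172.1, 105.6]
tcp_rot: [3.075, -0.159, -0.461]
contact_force: [-1.6, 1.0, -0.2]
opening: 0.704
grasp_force: 0.0
```

```bash
python3 - <<'E'
from rig import *
from h import *
s=sense(); info(s); print(go(s,[-20*.65,20*.76,0]),go(s,[0,0,-20]))
E
```

```text
t 5.6 p [ 145.7 -172.1  105.6] toolz [ 0.112  -0.1301 -0.9851] toolx [ 0.8843 -0.4392  0.1586] q [-0.88  -0.183  2.63   0.007  0.522  1.152] F [-1.6  1.  -0.2]
[-18.2  -7.6  -3.4] [-3.2 -1.3 19.7]
```

The tilt is starting to fall at the inner limit (q3 = 2.63). I'll push a little further.

Call:
step_arm(motion=[{"claw": 60,"delta_pos": [-18,-8,-3],"turn": 0},{"claw": 60,"delta_pos": [-18,-8,-3],"turn": 0},{"claw": 60,"delta_pos": [0,0,0],"turn": 0}])

```text
clock: 5.85
eef_pos: [127.8, -149.9, 117.5]
tcp_rot: [3.075, -0.159, -0.461]
contact_force: [0.7, -0.6, -0.2]
opening: 0.703
grasp_force: 0.0
```

```bash
python3 - <<'E'
from rig import *
from h import *
s=sense(); info(s); print(go(s,[-20*.65,20*.76,0]),go(s,[0,0,-20]))
E
```

```text
t 5.85 p [ 127.8 -149.9  117.5] toolz [ 0.1115 -0.1297 -0.9853] toolx [ 0.8845 -0.439   0.1579] q [-0.877 -0.307  2.655  0.005  0.622  1.156] F [ 0.7 -0.6 -0.2]
[-18.2  -7.6  -3.4] [-3.2 -1.3 19.7]
```

Call:
step_arm(motion=[{"claw": 60,"delta_pos": [-10,-4,28],"turn": 0},{"claw": 60,"delta_pos": [-10,-4,28],"turn": 0},{"claw": 60,"delta_pos": [-10,-4,28],"turn": 0},{"claw": 60,"delta_pos": [-10,-4,28],"turn": 0},{"claw": 60,"delta_pos": [0,0,0],"turn": 0}])

```text
clock: 6.27
eef_pos: [149.2, -176.6, 33.0]
tcp_rot: [3.102, -0.096, -0.464]
contact_force: [0.8, -0.0, 0.3]
opening: 0.7
grasp_force: 0.0
```

```bash
python3 - <<'E'
from rig import *
from h import *
s=sense(); info(s); print(go(s,[-20*.65,20*.76,0]),go(s,[0,0,-20]))
E
```

```text
t 6.27 p [ 149.2 -176.6   33. ] toolz [ 0.0683 -0.0784 -0.9946] toolx [ 0.8901 -0.4455  0.0962] q [-0.88   0.172  2.651  0.013  0.214  1.145] F [ 0.8 -0.   0.3]
[-18.3  -7.7  -2.1] [-1.9 -0.8 19.9]
```

Tilt is down to 0.10. Next I push inward at this height.

Call:
step_arm(motion=[{"claw": 60,"delta_pos": [-18,-8,-2],"turn": 0},{"claw": 60,"delta_pos": [-14,-6,10],"turn": 0},{"claw": 60,"delta_pos": [0,0,0],"turn": 0}])

```text
clock: 6.52
eef_pos: [144.5, -170.5, 36.6]
tcp_rot: [3.107, -0.085, -0.464]
contact_force: [0.6, 0.4, -0.1]
opening: 0.7
grasp_force: 0.0
```

```bash
python3 - <<'E'
from rig import *
from h import *
s=sense(); info(s); print(go(s,[-20*.65,20*.76,0]),go(s,[0,0,-20]))
E
```

```text
t 6.52 p [ 144.5 -170.5   36.6] toolz [ 0.06   -0.0686 -0.9958] toolx [ 0.891  -0.4462  0.0844] q [-0.878  0.15   2.655  0.01   0.246  1.15 ] F [ 0.6  0.4 -0.1]
[-18.4  -7.7  -1.8] [-1.7 -0.7 19.9]
```

Call:
step_arm(motion=[{"claw": 60,"delta_pos": [-35,-15,5],"turn": 0},{"claw": 60,"delta_pos": [-35,-15,5],"turn": 0},{"claw": 60,"delta_pos": [-35,-15,5],"turn": 0},{"claw": 60,"delta_pos": [0,0,0],"turn": 0}])

```text
clock: 6.85
eef_pos: [123.3, -145.0, 51.8]
tcp_rot: [3.136, -0.016, -0.466]
contact_force: [0.0, 0.5, 0.7]
opening: 0.702
grasp_force: 0.0
```

```bash
python3 - <<'E'
from rig import *
from h import *
s=sense(); info(s); print(go(s,[-20*.65,20*.76,0]),go(s,[0,0,-20]))
E
```

```text
t 6.85 p [ 123.3 -145.    51.8] toolz [ 0.0121 -0.0121 -0.9999] toolx [ 0.8934 -0.449   0.0162] q [-0.877  0.061  2.657  0.004  0.407  1.156] F [0.  0.5 0.7]
[-18.4  -7.7  -0.3] [-0.3 -0.1 20. ]
```

Call:
step_arm(motion=[{"claw": 60,"delta_pos": [-26,-11,4],"turn": 0},{"claw": 60,"delta_pos": [0,0,0],"turn": 0}])

```text
clock: 7.02
eef_pos: [117.7, -138.6, 57.2]
tcp_rot: [-3.14, -0.001, -0.466]
contact_force: [-0.3, -0.7, -0.0]
opening: 0.7
grasp_force: 0.0
```

```bash
python3 - <<'E'
from rig import *
from h import *
s=sense(); info(s); p=s["eef_pos"]; print(go(s,[260-p[0],-306-p[1],240-p[2]]))
E
```

```text
t 7.02 p [ 117.7 -138.6   57.2] toolz [ 1.3e-03  7.0e-04 -1.0e+00] toolx [ 0.8936 -0.4489  0.0009] q [-0.877  0.031  2.657  0.003  0.454  1.156] F [-0.3 -0.7 -0. ]
[ 202.4   85.5 -182.7]
```

The tool is upright again. I'll move out and up, then turn the correct way.

Call:
step_arm(motion=[{"claw": 60,"delta_pos": [25,11,-23],"turn": 0},{"claw": 60,"delta_pos": [25,11,-23],"turn": 0},{"claw": 60,"delta_pos": [25,11,-23],"turn": 0},{"claw": 60,"delta_pos": [25,11,-23],"turn": 0},{"claw": 60,"delta_pos": [25,11,-23],"turn": 0},{"claw": 60,"delta_pos": [25,11,-23],"turn": 0},{"claw": 60,"delta_pos": [25,11,-23],"turn": 0},{"claw": 60,"delta_pos": [25,11,-23],"turn": 0}])

```text
clock: 7.68
eef_pos: [257.8, -308.5, 241.2]
tcp_rot: [-3.14, -0.0, -0.466]
contact_force: [-0.5, -0.6, -0.5]
opening: 0.701
grasp_force: 0.0
```

Call:
step_arm(motion=[{"claw": 60,"delta_pos": [0,0,0],"turn": -0.124},{"claw": 60,"delta_pos": [0,0,0],"turn": -0.124},{"claw": 60,"delta_pos": [0,0,0],"turn": -0.124},{"claw": 60,"delta_pos": [0,0,0],"turn": -0.124},{"claw": 60,"delta_pos": [0,0,0],"turn": -0.124},{"claw": 60,"delta_pos": [0,0,0],"turn": -0.124},{"claw": 60,"delta_pos": [0,0,0],"turn": -0.124}])

```text
clock: 8.27
eef_pos: [257.0, -307.5, 239.7]
tcp_rot: [-3.14, -0.001, 0.408]
contact_force: [0.2, -0.5, 0.8]
opening: 0.703
grasp_force: 0.0
```

Call:
step_arm(motion=[{"claw": 60,"delta_pos": [0,0,0],"turn": -0.124},{"claw": 60,"delta_pos": [0,0,0],"turn": -0.124},{"claw": 60,"delta_pos": [0,0,0],"turn": -0.124},{"claw": 60,"delta_pos": [0,0,0],"turn": -0.124},{"claw": 60,"delta_pos": [0,0,0],"turn": -0.124},{"claw": 60,"delta_pos": [0,0,0],"turn": -0.124},{"claw": 60,"delta_pos": [0,0,0],"turn": -0.124},{"claw": 60,"delta_pos": [0,0,0],"turn": 0}])

```text
clock: 8.93
eef_pos: [257.0, -307.4, 239.7]
tcp_rot: [-3.141, -0.002, 1.276]
contact_force: [-0.7, -0.5, -0.1]
opening: 0.696
grasp_force: 0.0
```

```bash
python3 - <<'E'
from rig import *
from h import *
s=sense(); info(s); p=s["eef_pos"]; print(s["tcp_rot"],go(s,[577.5-p[0],285.5-p[1],180-p[2]]))
E
```

```text
t 8.93 p [ 257.  -307.4  239.7] toolz [ 4.0e-04  1.8e-03 -1.0e+00] toolx [0.2904 0.9569 0.0019] q [-8.800e-01 -9.000e-03  2.078e+00  2.000e-03  1.074e+00 -5.860e-01] F [-0.7 -0.5 -0.1]
[-3.14147486e+00 -1.86403282e-03  1.27614186e+00] [660.4 134.5  60.9]
```

Call:
step_arm(motion=[{"claw": 60,"delta_pos": [37,7.5,0],"turn": 0},{"claw": 60,"delta_pos": [37,7.5,0],"turn": 0},{"claw": 60,"delta_pos": [37,7.5,0],"turn": 0},{"claw": 60,"delta_pos": [37,7.5,0],"turn": 0},{"claw": 60,"delta_pos": [37,7.5,0],"turn": 0},{"claw": 60,"delta_pos": [37,7.5,0],"turn": 0},{"claw": 60,"delta_pos": [37,7.5,0],"turn": 0},{"claw": 60,"delta_pos": [37,7.5,0],"turn": 0}])

```text
clock: 9.6
eef_pos: [402.6, -40.0, 240.6]
tcp_rot: [3.141, -0.004, 1.266]
contact_force: [0.3, -1.0, 0.2]
opening: 0.699
grasp_force: 0.0
```

Call:
step_arm(motion=[{"claw": 60,"delta_pos": [37,7.5,0],"turn": 0},{"claw": 60,"delta_pos": [37,7.5,0],"turn": 0},{"claw": 60,"delta_pos": [37,7.5,0],"turn": 0},{"claw": 60,"delta_pos": [37,7.5,0],"turn": 0},{"claw": 60,"delta_pos": [37,7.5,0],"turn": 0},{"claw": 60,"delta_pos": [37,7.5,0],"turn": 0},{"claw": 60,"delta_pos": [37,7.5,0],"turn": 0},{"claw": 60,"delta_pos": [37,7.5,0],"turn": 0}])

```text
clock: 10.27
eef_pos: [547.4, 225.3, 241.2]
tcp_rot: [-3.141, -0.005, 1.266]
contact_force: [1.1, 0.2, 1.5]
opening: 0.703
grasp_force: 0.0
```

Call:
step_arm(motion=[{"claw": 60,"delta_pos": [34,7,15],"turn": 0},{"claw": 60,"delta_pos": [34,7,15],"turn": 0},{"claw": 60,"delta_pos": [0,0,30],"turn": 0},{"claw": 60,"delta_pos": [0,0,0],"turn": 0},{"claw": 60,"delta_pos": [0,0,0],"turn": 0}])

```text
clock: 10.68
eef_pos: [578.6, 283.9, 179.7]
tcp_rot: [-3.137, -0.001, 1.268]
contact_force: [-0.3, -1.0, 0.9]
opening: 0.702
grasp_force: 0.0
```

```bash
python3 - <<'E'
from rig import *
from h import *
s=sense(); info(s); p=s["eef_pos"]; print(go(s,[577.5-p[0],285.5-p[1],29-p[2]]))
f=grab_frame("wrist"); pickle.dump(f,open("w1.pkl","wb")); cv2.imwrite("pics/w1.png",f["img"][:,:,::-1]); print(f["R"],f["t"],f["D"],proj(f,[577.5,285.5,40]))
E
```

```text
t 10.68 p [578.6 283.9 179.7] toolz [-0.0043  0.0024 -1.    ] toolx [0.2982 0.9545 0.001 ] q [0.452 0.442 1.64  0.005 1.062 0.752] F [-0.3 -1.   0.9]
[  1.1  -0.8 150.7]
[[ 0.95441035 -0.2984431  -0.00570977]
 [-0.28654914 -0.92139642  0.26252281]
 [-0.08360908 -0.24891836 -0.96490889]] [-465.2386056   409.30188752  438.37126601] [0.00520875 0.         0.         0.         0.        ] [[277.41626524 201.83415549]]
```

View pics/w1.png

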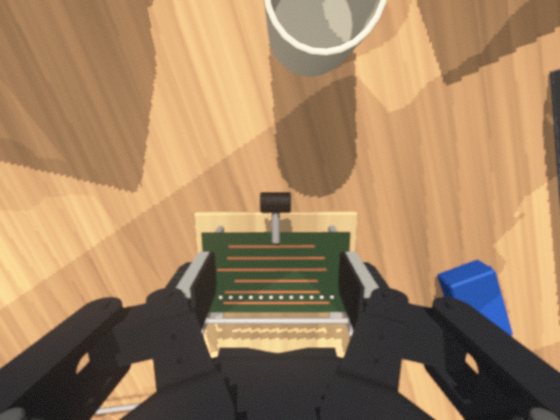

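The wrist view shows the barrel at (275,202), against a predicted (277,202), so the alignment is good. I'll descend and pinch it.

Call:
step_arm(motion=[{"claw": 60,"delta_pos": [1,-2.5,30],"turn": 0},{"claw": 60,"delta_pos": [0,0,30],"turn": 0},{"claw": 60,"delta_pos": [0,0,30],"turn": 0},{"claw": 60,"delta_pos": [0,0,30],"turn": 0},{"claw": 60,"delta_pos": [0,0,20],"turn": 0},{"claw": 60,"delta_pos": [0,0,10],"turn": 0},{"claw": 40,"delta_pos": [0,0,0],"turn": 0},{"claw": 40,"delta_pos": [0,0,0],"turn": 0}], force=30)

```text
clock: 11.4
eef_pos: [578.3, 286.5, 32.6]
tcp_rot: [-3.14, -0.005, 1.269]
contact_force: [0.8, 0.6, 0.7]
opening: 0.469
grasp_force: 0.0
```

Call:
step_arm(motion=[{"claw": 20,"delta_pos": [0,0,0],"turn": 0},{"claw": 20,"delta_pos": [0,0,0],"turn": 0},{"claw": 20,"delta_pos": [0,0,0],"turn": 0},{"claw": 20,"delta_pos": [0,0,0],"turn": 0},{"claw": 20,"delta_pos": [0,0,0],"turn": 0}])

```text
clock: 11.82
eef_pos: [577.5, 287.3, 33.5]
tcp_rot: [-3.14, -0.005, 1.27]
contact_force: [-5.3, 1.3, 5.4]
opening: 0.323
grasp_force: 32.7
```

```bash
python3 - <<'E'
from rig import *
from h import *
s=sense(); info(s)
# arc in tool axes: radius 124, start 0 -> 178 deg; tool x = outward (+y holder)
a=np.radians(np.linspace(0,176,23)); P=np.c_[124*np.cos(a),-124*np.sin(a)]
print(np.diff(P,axis=0).round(1).tolist())
E
```

```text
t 11.82 p [577.5 287.3  33.5] toolz [-5.0e-04  5.4e-03 -1.0e+00] toolx [0.2963 0.9551 0.005 ] q [0.457 0.623 1.721 0.007 0.796 0.753] F [-5.3  1.3  5.4]
[[-1.2, -17.3], [-3.6, -16.9], [-5.9, -16.3], [-8.1, -15.3], [-10.2, -14.0], [-12.0, -12.4], [-13.6, -10.7], [-15.0, -8.6], [-16.0, -6.5], [-16.8, -4.2], [-17.2, -1.8], [-17.3, 0.6], [-17.0, 3.0], [-16.5, 5.3], [-15.5, 7.6], [-14.3, 9.7], [-12.9, 11.6], [-11.1, 13.3], [-9.2, 14.7], [-7.0, 15.8], [-4.8, 16.6], [-2.4, 17.1]]
```

Call:
step_arm(motion=[{"claw": 20,"delta_pos": [-1,0,-17.5],"turn": 0},{"claw": 20,"delta_pos": [-3.5,0,-17],"turn": 0},{"claw": 20,"delta_pos": [-6,0,-16],"turn": 0},{"claw": 20,"delta_pos": [-8,0,-15.5],"turn": 0},{"claw": 20,"delta_pos": [-10,0,-14],"turn": 0},{"claw": 20,"delta_pos": [-12,0,-12.5],"turn": 0},{"claw": 20,"delta_pos": [-13.5,0,-10.5],"turn": 0},{"claw": 20,"delta_pos": [0,0,0],"turn": 0}])

```text
clock: 12.48
eef_pos: [561.0, 233.5, 137.0]
tcp_rot: [-3.14, -0.005, 1.269]
contact_force: [-6.1, 4.1, 1.4]
opening: 0.318
grasp_force: 31.5
```

```bash
python3 - <<'E'
from rig import *
from h import *
s=sense(); info(s); print(s["opening"]*85.4,s["grasp_force"])
f=grab_frame("scene"); cv2.imwrite("pics/s1.png",cv2.resize(f["img"][100:300,200:440,::-1],None,fx=2.5,fy=2.5))
E
```

```text
t 12.48 p [561.  233.5 137. ] toolz [-2.0e-04  5.4e-03 -1.0e+00] toolx [0.297  0.9549 0.0051] q [0.389 0.437 1.759 0.006 0.943 0.687] F [-6.1  4.1  1.4]
27.16289734629872 31.535874903202057
```

View pics/s1.png

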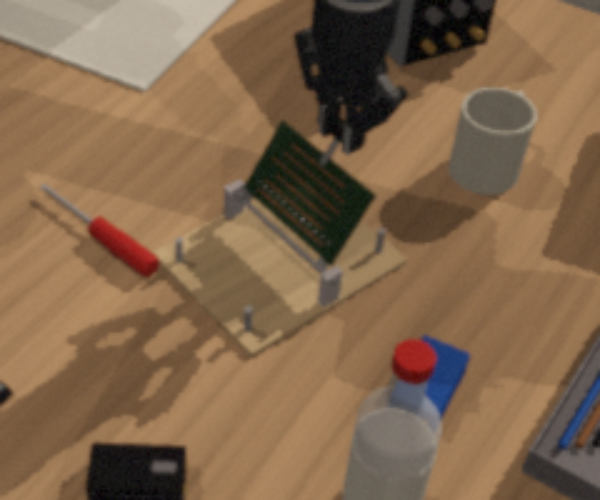

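The board is following the gripper at about 55°, with its stem held. I'll carry on along the arc.

Call:
step_arm(motion=[{"claw": 20,"delta_pos": [-15,0,-8.5],"turn": 0},{"claw": 20,"delta_pos": [-16,0,-6.5],"turn": 0},{"claw": 20,"delta_pos": [-17,0,-4],"turn": 0},{"claw": 20,"delta_pos": [-17,0,-2],"turn": 0},{"claw": 20,"delta_pos": [-17.5,0,0.5],"turn": 0},{"claw": 20,"delta_pos": [-17,0,3],"turn": 0},{"claw": 20,"delta_pos": [-16.5,0,5.5],"turn": 0},{"claw": 20,"delta_pos": [-15.5,0,7.5],"turn": 0}])

```text
clock: 13.2
eef_pos: [522.5, 108.2, 140.2]
tcp_rot: [-3.141, -0.005, 1.27]
contact_force: [-5.1, 0.6, 6.2]
opening: 0.319
grasp_force: 35.2
```

Call:
step_arm(motion=[{"claw": 20,"delta_pos": [-14.5,0,9.5],"turn": 0},{"claw": 20,"delta_pos": [-13,0,11.5],"turn": 0},{"claw": 20,"delta_pos": [-11,0,13.5],"turn": 0},{"claw": 20,"delta_pos": [-9,0,14.5],"turn": 0},{"claw": 20,"delta_pos": [-7,0,16],"turn": 0},{"claw": 20,"delta_pos": [-5,0,16.5],"turn": 0},{"claw": 20,"delta_pos": [-2,0,13],"turn": 0},{"claw": 20,"delta_pos": [0,0,0],"turn": 0}])

```text
clock: 13.87
eef_pos: [504.0, 48.5, 42.6]
tcp_rot: [-3.14, -0.002, 1.27]
contact_force: [-2.0, -11.0, 2.7]
opening: 0.322
grasp_force: 51.7
```

```bash
python3 - <<'E'
from rig import *
from h import *
s=sense(); info(s); print(s["opening"]*85.4,s["grasp_force"])
f=grab_frame("scene"); cv2.imwrite("pics/s2.png",cv2.resize(f["img"][100:300,200:440,::-1],None,fx=2.5,fy=2.5))
E
```

```text
t 13.87 p [504.   48.5  42.6] toolz [-0.0014  0.0022 -1.    ] toolx [0.2959 0.9552 0.0017] q [0.091 0.456 2.026 0.004 0.66  0.389] F [ -2.  -11.    2.7]
27.4730210733379 51.67269945144653
```

View pics/s2.png

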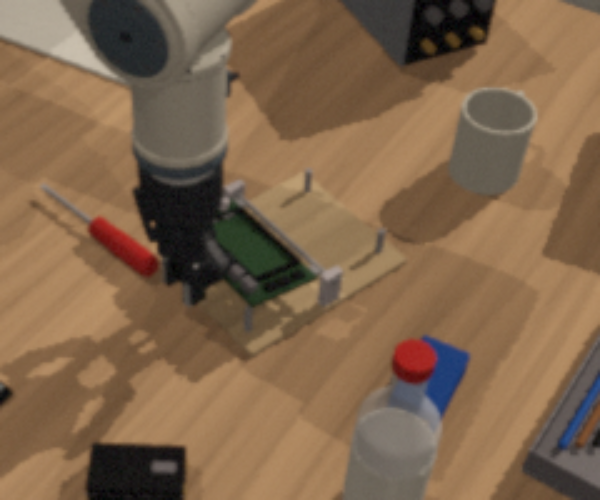

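```bash
python3 - <<'E'
from h import *
t=pickle.load(open("top.pkl","rb")); i=t["img"].astype(int)
red=(i[:,:,0]>110)&(i[:,:,1]<70)&(i[:,:,2]<70)
c=comps(red,260,220,300,280)[0]; P=plane(t,c.reshape(-1,2),15); print(rect(t,c,15)); print(P[P[:,0].argmax()],P[P[:,1].argmin()])
g=np.array([504,48.5]); R=np.array([[.296,.955],[.955,-.296]])
Q=(P[:,:2]-g)@R.T; print("tool-frame x,y rel. of handle", Q[np.abs(Q[:,0]).argmin()].round(), Q.max(0).round(), Q.min(0).round(), Q[Q[:,1].argmax()].round())
E
```

```text
[404.3  77.7  89.3  18.9  -6.2]
[447.90650493  65.88156894  15.        ] [429.46403302  65.46428788  15.        ]
tool-frame x,y rel. of handle [ -0. -59.] [ 14. -59.] [ -15. -149.] [ -0. -59.]
```

Call:
step_arm(motion=[{"claw": 20,"delta_pos": [0,0,4],"turn": 0},{"claw": 20,"delta_pos": [0,0,2],"turn": 0},{"claw": 42,"delta_pos": [0,0,0],"turn": 0},{"claw": 42,"delta_pos": [0,0,0],"turn": 0},{"claw": 42,"delta_pos": [0,0,0],"turn": 0},{"claw": 42,"delta_pos": [0,0,-10],"turn": 0},{"claw": 42,"delta_pos": [0,0,-30],"turn": 0},{"claw": 42,"delta_pos": [0,0,-40],"turn": 0}])

```text
clock: 14.58
eef_pos: [502.5, 50.2, 116.7]
tcp_rot: [-3.135, -0.002, 1.271]
contact_force: [1.2, -0.3, -0.1]
opening: 0.497
grasp_force: 0.0
```

Call:
step_arm(motion=[{"claw": 75,"delta_pos": [0,0,-30],"turn": 0.122},{"claw": 75,"delta_pos": [0,0,-30],"turn": 0.122},{"claw": 75,"delta_pos": [0,0,-10],"turn": 0.122},{"claw": 75,"delta_pos": [0,0,0],"turn": 0.122},{"claw": 75,"delta_pos": [0,0,0],"turn": 0.122},{"claw": 75,"delta_pos": [0,0,0],"turn": 0.063},{"claw": 75,"delta_pos": [0,0,0],"turn": 0}])

```text
clock: 15.17
eef_pos: [504.7, 50.2, 188.3]
tcp_rot: [-3.138, -0.002, 0.595]
contact_force: [0.7, -1.0, -0.1]
opening: 0.882
grasp_force: 0.0
```

```bash
python3 - <<'E'
from rig import *
from h import *
s=sense(); info(s); p=s["eef_pos"]; print(s["tcp_rot"],go(s,[590-p[0],-133.5-p[1],140-p[2]]))
f=grab_frame("scene"); pickle.dump(f,open("s3.pkl","wb")); i=f["img"].astype(int)
m=(i[:,:,1]>i[:,:,0]+15)&(i[:,:,1]>i[:,:,2]+5)
for c in comps(m,260,150,380,260)[:3]: print("green",cv2.boundingRect(c),plane(f,c.reshape(-1,2).mean(0),42).round())
print("bay px",proj(f,[527,123.2,42]))
E
```

```text
t 15.17 p [504.7  50.2 188.3] toolz [ 0.      0.0042 -1.    ] toolx [0.8282 0.5604 0.0024] q [0.093 0.23  1.933 0.005 0.979 1.066] F [ 0.7 -1.  -0.1]
[-3.13811360e+00 -2.36527435e-03  5.94832380e-01] [-32.3 200.1  47.6]
green (282, 189, 30, 24) [[531. 123.  42.]]
bay px [[297.39511097 200.468053  ]]
```

The board is turned over: its green centroid matches the bay position I predicted. Next is pack 1.

Call:
step_arm(motion=[{"claw": 75,"delta_pos": [-5.4,33.4,0],"turn": 0},{"claw": 75,"delta_pos": [-5.4,33.4,0],"turn": 0},{"claw": 75,"delta_pos": [-5.4,33.4,0],"turn": 0},{"claw": 75,"delta_pos": [-5.4,33.4,0],"turn": 0},{"claw": 75,"delta_pos": [-5.4,33.4,24],"turn": 0},{"claw": 75,"delta_pos": [-5.4,33.4,24],"turn": 0},{"claw": 75,"delta_pos": [0,0,0],"turn": 0},{"claw": 75,"delta_pos": [0,0,0],"turn": 0}])

```text
clock: 15.88
eef_pos: [589.7, -134.9, 136.8]
tcp_rot: [-3.135, 0.001, 0.597]
contact_force: [-1.3, 1.2, -0.5]
opening: 0.875
grasp_force: 0.0
```

```bash
cat >> h.py <<'E'
def wl(sense,grab,n=8):
    a=[]
    for _ in range(n): a.append(np.r_[sense()["contact_force"],sense()["joint_efforts"][1:3]]); grab("wrist")
    a=np.array(a); return a.mean(0).round(2),(a.std(0)/n**.5).round(2)
E
python3 - <<'E'
from rig import *
from h import *
print(wl(sense,grab_frame)); s=sense(); info(s)
f=grab_frame("wrist"); pickle.dump(f,open("w2.pkl","wb")); cv2.imwrite("pics/w2.png",f["img"][:,:,::-1])
print("pred px",proj(f,[[590,-133.5,30]]))
E
```

```text
(array([ -0.5 ,   0.76,   0.17, -60.01, -29.28]), array([0.21, 0.13, 0.26, 0.25, 0.04]))
t 16.28 p [ 590.6 -133.   139.2] toolz [-2.0e-04  3.8e-03 -1.0e+00] toolx [0.826  0.5636 0.0019] q [-0.226  0.433  1.761  0.004  0.949  0.743] F [-0.6 -0.2  0.2]
pred px [[278.62075401 211.99288723]]
```

View pics/w2.png

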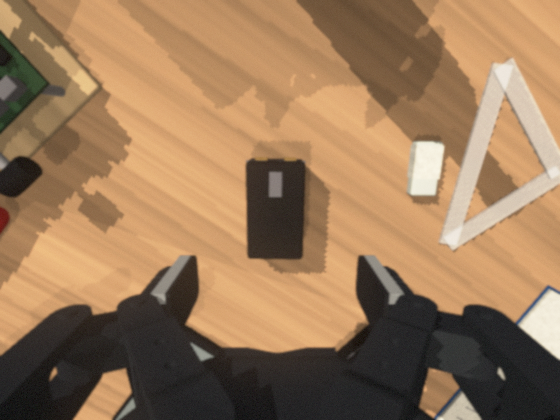

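The pack is centred at (276,210), against a predicted (279,212), so it is aligned. I'll descend, grip and lift.

Call:
step_arm(motion=[{"claw": 75,"delta_pos": [1,-2,30],"turn": 0},{"claw": 75,"delta_pos": [0,0,30],"turn": 0},{"claw": 75,"delta_pos": [0,0,30],"turn": 0},{"claw": 75,"delta_pos": [0,0,22],"turn": 0},{"claw": 75,"delta_pos": [0,0,15],"turn": 0},{"claw": 55,"delta_pos": [0,0,0],"turn": 0},{"claw": 55,"delta_pos": [0,0,0],"turn": 0},{"claw": 40,"delta_pos": [0,0,0],"turn": 0}], force=40)

```text
clock: 17.0
eef_pos: [590.6, -131.0, 12.5]
tcp_rot: [-3.138, -0.002, 0.598]
contact_force: [0.5, -2.0, -1.2]
opening: 0.55
grasp_force: 42.8
```

Call:
step_arm(motion=[{"claw": 40,"delta_pos": [0,0,0],"turn": 0},{"claw": 40,"delta_pos": [0,0,0],"turn": 0},{"claw": 40,"delta_pos": [0,0,0],"turn": 0},{"claw": 40,"delta_pos": [0,0,0],"turn": 0}])

```text
clock: 17.33
eef_pos: [590.5, -131.2, 12.3]
tcp_rot: [-3.139, -0.002, 0.597]
contact_force: [-1.0, 1.3, 6.2]
opening: 0.552
grasp_force: 43.8
```

Call:
step_arm(motion=[{"claw": 40,"delta_pos": [0,0,-10],"turn": 0},{"claw": 40,"delta_pos": [0,0,-25],"turn": 0},{"claw": 40,"delta_pos": [0,0,-25],"turn": 0},{"claw": 40,"delta_pos": [0,0,-25],"turn": 0},{"claw": 40,"delta_pos": [0,0,-22],"turn": 0},{"claw": 40,"delta_pos": [0,0,-10],"turn": 0},{"claw": 40,"delta_pos": [0,0,0],"turn": 0},{"claw": 40,"delta_pos": [0,0,0],"turn": 0}])

```text
clock: 18.0
eef_pos: [589.9, -131.5, 128.3]
tcp_rot: [-3.138, -0.001, 0.597]
contact_force: [-0.7, 0.8, -2.6]
opening: 0.553
grasp_force: 42.9
```

```bash
python3 - <<'E'
from rig import *
from h import *
print(wl(sense,grab_frame,16)); s=sense(); info(s); print(s["opening"]*85.4,s["grasp_force"])
E
```

```text
(array([-4.000e-02,  3.000e-02, -2.220e+00, -6.326e+01, -2.968e+01]), array([0.12, 0.16, 0.09, 0.2 , 0.11]))
t 18.8 p [ 590.1 -131.5  128.3] toolz [-0.0013  0.004  -1.    ] toolx [0.8268 0.5625 0.0011] q [-0.224  0.446  1.769  0.005  0.929  0.747] F [ 0.6  0.  -1. ]
47.7180397467965 42.92750492691994
```

Pack 1 pulls about 2.3 N, so it looks like the heavy one. I'll set it down softly and feel the other.

Call:
step_arm(motion=[{"claw": 40,"delta_pos": [0,0,20],"turn": 0},{"claw": 40,"delta_pos": [0,0,30],"turn": 0},{"claw": 40,"delta_pos": [0,0,30],"turn": 0},{"claw": 40,"delta_pos": [0,0,20],"turn": 0},{"claw": 40,"delta_pos": [0,0,10],"turn": 0},{"claw": 40,"delta_pos": [0,0,4],"turn": 0},{"claw": 40,"delta_pos": [0,0,2],"turn": 0},{"claw": 40,"delta_pos": [0,0,0],"turn": 0}])

```text
clock: 19.47
eef_pos: [590.3, -131.2, 13.1]
tcp_rot: [-3.138, -0.002, 0.597]
contact_force: [-0.0, -0.5, -2.9]
opening: 0.551
grasp_force: 42.9
```

Call:
step_arm(motion=[{"claw": 52,"delta_pos": [0,0,0],"turn": 0},{"claw": 70,"delta_pos": [0,0,0],"turn": 0},{"claw": 75,"delta_pos": [0,0,0],"turn": 0},{"claw": 75,"delta_pos": [0,0,0],"turn": 0},{"claw": 75,"delta_pos": [0,0,-25],"turn": 0},{"claw": 75,"delta_pos": [0,0,-35],"turn": 0},{"claw": 75,"delta_pos": [0,0,-35],"turn": 0},{"claw": 75,"delta_pos": [0,0,-30],"turn": 0}])

```text
clock: 20.13
eef_pos: [590.4, -131.6, 139.6]
tcp_rot: [-3.138, -0.002, 0.597]
contact_force: [0.8, -0.1, -0.4]
opening: 0.878
grasp_force: 0.0
```

Call:
step_arm(motion=[{"claw": 75,"delta_pos": [0,0,0],"turn": 0.122},{"claw": 75,"delta_pos": [0,0,0],"turn": 0.122},{"claw": 75,"delta_pos": [0,0,0],"turn": 0.122},{"claw": 75,"delta_pos": [0,0,0],"turn": 0.122},{"claw": 75,"delta_pos": [0,0,0],"turn": 0.122},{"claw": 75,"delta_pos": [0,0,0],"turn": 0.122},{"claw": 75,"delta_pos": [0,0,0],"turn": 0.022},{"claw": 75,"delta_pos": [0,0,0],"turn": 0}])

```text
clock: 20.8
eef_pos: [590.1, -131.5, 137.5]
tcp_rot: [-3.138, 0.002, -0.155]
contact_force: [0.0, -0.9, 0.4]
opening: 0.877
grasp_force: 0.0
```

```bash
python3 - <<'E'
from rig import *
from h import *
s=sense(); info(s); p=s["eef_pos"]; print(s["tcp_rot"],go(s,[507.5-p[0],-298-p[1],140-p[2]]))
E
```

```text
t 20.8 p [ 590.1 -131.5  137.5] toolz [-0.0011  0.004  -1.    ] toolx [ 0.988  -0.1542 -0.0017] q [-0.224  0.434  1.763  0.004  0.946  1.499] F [ 0.  -0.9  0.4]
[-3.13784866e+00  1.67719986e-03 -1.54828903e-01] [-56.  177.2  -3.1]
```

Call:
step_arm(motion=[{"claw": 75,"delta_pos": [-11.2,35.4,0],"turn": 0},{"claw": 75,"delta_pos": [-11.2,35.4,0],"turn": 0},{"claw": 75,"delta_pos": [-11.2,35.4,0],"turn": 0},{"claw": 75,"delta_pos": [-11.2,35.4,0],"turn": 0},{"claw": 75,"delta_pos": [-11.2,35.4,0],"turn": 0},{"claw": 75,"delta_pos": [0,0,0],"turn": 0},{"claw": 75,"delta_pos": [0,0,0],"turn": 0}])

```text
clock: 21.38
eef_pos: [506.3, -299.3, 136.9]
tcp_rot: [-3.138, 0.002, -0.157]
contact_force: [-0.9, -0.0, 0.2]
opening: 0.88
grasp_force: 0.0
```

```bash
python3 - <<'E'
from rig import *
from h import *
print(wl(sense,grab_frame,12)); s=sense(); info(s)
f=grab_frame("wrist"); pickle.dump(f,open("w3.pkl","wb")); pp=proj(f,[[507.5,-298,30]]); print("pred px",pp)
x,y=pp[0].astype(int)
for c in comps(f["img"].max(2)<60,x-70,y-75,x+70,y+60)[:2]: print(rect(f,c,30),cv2.boundingRect(c))
E
```

```text
(array([ -0.2 ,  -0.11,   0.16, -59.35, -28.84]), array([0.15, 0.09, 0.18, 0.  , 0.01]))
t 21.98 p [ 507.3 -297.3  136.7] toolz [-0.0015  0.0041 -1.    ] toolx [ 0.9879 -0.1553 -0.0021] q [-0.534  0.413  1.799  0.003  0.932  1.19 ] F [-0.5  0.7  0. ]
pred px [[278.26298069 210.51975313]]
[ 507.3 -298.6   81.    44.6   -8.8] (251, 160, 57, 98)
```

Pack 2 measures (507,-299) at -8.8°, right under the tool. I'll grip it and lift.

Call:
step_arm(motion=[{"claw": 75,"delta_pos": [0,1,30],"turn": 0},{"claw": 75,"delta_pos": [0,0,30],"turn": 0},{"claw": 75,"delta_pos": [0,0,30],"turn": 0},{"claw": 75,"delta_pos": [0,0,20],"turn": 0},{"claw": 75,"delta_pos": [0,0,15],"turn": 0},{"claw": 55,"delta_pos": [0,0,0],"turn": 0},{"claw": 55,"delta_pos": [0,0,0],"turn": 0},{"claw": 40,"delta_pos": [0,0,0],"turn": 0}], force=40)

```text
clock: 22.7
eef_pos: [507.4, -298.5, 12.7]
tcp_rot: [-3.138, 0.001, -0.157]
contact_force: [0.9, -0.7, 0.3]
opening: 0.551
grasp_force: 42.4
```

Call:
step_arm(motion=[{"claw": 40,"delta_pos": [0,0,0],"turn": 0},{"claw": 40,"delta_pos": [0,0,0],"turn": 0},{"claw": 40,"delta_pos": [0,0,0],"turn": 0},{"claw": 40,"delta_pos": [0,0,0],"turn": 0}])

```text
clock: 23.03
eef_pos: [507.2, -298.4, 12.5]
tcp_rot: [-3.138, 0.001, -0.157]
contact_force: [-0.5, 0.9, 5.2]
opening: 0.552
grasp_force: 43.2
```

Call:
step_arm(motion=[{"claw": 40,"delta_pos": [0,0,-10],"turn": 0},{"claw": 40,"delta_pos": [0,0,-25],"turn": 0},{"claw": 40,"delta_pos": [0,0,-25],"turn": 0},{"claw": 40,"delta_pos": [0,0,-25],"turn": 0},{"claw": 40,"delta_pos": [0,0,-22],"turn": 0},{"claw": 40,"delta_pos": [0,0,-10],"turn": 0},{"claw": 40,"delta_pos": [0,0,0],"turn": 0},{"claw": 40,"delta_pos": [0,0,0],"turn": 0}])

```text
clock: 23.7
eef_pos: [507.0, -298.6, 128.9]
tcp_rot: [-3.138, 0.001, -0.157]
contact_force: [-0.0, 0.8, -1.5]
opening: 0.55
grasp_force: 42.5
```

```bash
python3 - <<'E'
from rig import *
from h import *
print(wl(sense,grab_frame,16)); s=sense(); info(s); print(s["opening"]*85.4,s["grasp_force"])
E
```

```text
(array([ 1.000e-02,  6.000e-02, -7.700e-01, -6.048e+01, -2.877e+01]), array([0.14, 0.15, 0.16, 0.19, 0.11]))
t 24.5 p [ 507.  -298.6  128.8] toolz [-0.0013  0.004  -1.    ] toolx [ 0.9878 -0.156  -0.0019] q [-0.536  0.424  1.804  0.003  0.917  1.189] F [-0.7  0.3  0.4]
47.19250803651256 42.52674624323845
```

Pack 2 pulls about 0.85 N, so it is the empty one. I'll set it down and go back to pack 1.

Call:
step_arm(motion=[{"claw": 40,"delta_pos": [0,0,20],"turn": 0},{"claw": 40,"delta_pos": [0,0,30],"turn": 0},{"claw": 40,"delta_pos": [0,0,30],"turn": 0},{"claw": 40,"delta_pos": [0,0,20],"turn": 0},{"claw": 40,"delta_pos": [0,0,10],"turn": 0},{"claw": 40,"delta_pos": [0,0,4],"turn": 0},{"claw": 40,"delta_pos": [0,0,2.5],"turn": 0},{"claw": 40,"delta_pos": [0,0,0],"turn": 0}])

```text
clock: 25.17
eef_pos: [507.2, -298.4, 13.2]
tcp_rot: [-3.138, 0.001, -0.157]
contact_force: [-0.5, -0.3, -0.5]
opening: 0.558
grasp_force: 42.5
```

Call:
step_arm(motion=[{"claw": 52,"delta_pos": [0,0,0],"turn": 0},{"claw": 70,"delta_pos": [0,0,0],"turn": 0},{"claw": 75,"delta_pos": [0,0,0],"turn": 0},{"claw": 75,"delta_pos": [0,0,0],"turn": 0},{"claw": 75,"delta_pos": [0,0,-25],"turn": 0},{"claw": 75,"delta_pos": [0,0,-35],"turn": 0},{"claw": 75,"delta_pos": [0,0,-35],"turn": 0},{"claw": 75,"delta_pos": [0,0,-30],"turn": 0}])

```text
clock: 25.83
eef_pos: [507.1, -298.7, 139.4]
tcp_rot: [-3.138, 0.001, -0.157]
contact_force: [0.8, -1.1, 0.4]
opening: 0.878
grasp_force: 0.0
```

Call:
step_arm(motion=[{"claw": 75,"delta_pos": [11.2,-35.4,0],"turn": 0},{"claw": 75,"delta_pos": [11.2,-35.4,0],"turn": 0},{"claw": 75,"delta_pos": [11.2,-35.4,0],"turn": 0},{"claw": 75,"delta_pos": [11.2,-35.4,0],"turn": 0},{"claw": 75,"delta_pos": [11.2,-35.4,0],"turn": 0},{"claw": 75,"delta_pos": [0,0,0],"turn": -0.122},{"claw": 75,"delta_pos": [0,0,0],"turn": -0.122},{"claw": 75,"delta_pos": [0,0,0],"turn": -0.122}])

```text
clock: 26.5
eef_pos: [590.3, -131.5, 138.0]
tcp_rot: [-3.138, 0.0, 0.217]
contact_force: [0.6, 0.1, 1.8]
opening: 0.877
grasp_force: 0.0
```

Call:
step_arm(motion=[{"claw": 75,"delta_pos": [0,0,0],"turn": -0.122},{"claw": 75,"delta_pos": [0,0,0],"turn": -0.122},{"claw": 75,"delta_pos": [0,0,0],"turn": -0.122},{"claw": 75,"delta_pos": [0,0,0],"turn": -0.022},{"claw": 75,"delta_pos": [0,0,0],"turn": 0},{"claw": 75,"delta_pos": [0,0,0],"turn": 0}])

```text
clock: 27.0
eef_pos: [589.9, -132.6, 137.9]
tcp_rot: [-3.138, -0.001, 0.594]
contact_force: [0.3, -0.4, 0.8]
opening: 0.876
grasp_force: 0.0
```

```bash
python3 - <<'E'
from rig import *
from h import *
s=sense(); info(s); p=s["eef_pos"]; print(s["tcp_rot"],go(s,[590.3-p[0],-131.3-p[1],12.5-p[2]]))
f=grab_frame("wrist"); x,y=proj(f,[[590,-132,30]])[0].astype(int)
for c in comps(f["img"].max(2)<60,x-70,y-75,x+70,y+60)[:2]: print(rect(f,c,30),cv2.boundingRect(c))
E
```

```text
t 27.0 p [ 589.9 -132.6  137.9] toolz [-0.0013  0.004  -1.    ] toolx [0.8289 0.5594 0.0012] q [-0.226  0.434  1.762  0.004  0.947  0.749] F [ 0.3 -0.4  0.8]
[-3.13760429e+00 -1.17472188e-03  5.93699613e-01] [  0.9  -0.3 125.4]
[ 589.9 -131.2   81.2   44.2   33.6] (250, 160, 56, 98)
```

Call:
step_arm(motion=[{"claw": 75,"delta_pos": [0.5,0,30],"turn": 0},{"claw": 75,"delta_pos": [0,0,30],"turn": 0},{"claw": 75,"delta_pos": [0,0,30],"turn": 0},{"claw": 75,"delta_pos": [0,0,20],"turn": 0},{"claw": 75,"delta_pos": [0,0,15.5],"turn": 0},{"claw": 55,"delta_pos": [0,0,0],"turn": 0},{"claw": 55,"delta_pos": [0,0,0],"turn": 0},{"claw": 40,"delta_pos": [0,0,0],"turn": 0}], force=45)

```text
clock: 27.72
eef_pos: [590.8, -131.9, 13.3]
tcp_rot: [-3.138, -0.002, 0.596]
contact_force: [1.4, 0.6, -2.3]
opening: 0.558
grasp_force: 47.5
```

Call:
step_arm(motion=[{"claw": 40,"delta_pos": [0,0,0],"turn": 0},{"claw": 40,"delta_pos": [0,0,0],"turn": 0},{"claw": 40,"delta_pos": [0,0,0],"turn": 0},{"claw": 40,"delta_pos": [0,0,0],"turn": 0}])

```text
clock: 28.05
eef_pos: [590.6, -131.8, 13.1]
tcp_rot: [-3.138, -0.002, 0.597]
contact_force: [-0.7, -0.5, 4.4]
opening: 0.553
grasp_force: 48.1
```

Call:
step_arm(motion=[{"claw": 40,"delta_pos": [0,0,-10],"turn": 0},{"claw": 40,"delta_pos": [0,0,-20],"turn": 0},{"claw": 40,"delta_pos": [0,0,-25],"turn": 0},{"claw": 40,"delta_pos": [0,0,-25],"turn": 0},{"claw": 40,"delta_pos": [0,0,-25],"turn": 0.1},{"claw": 40,"delta_pos": [0,0,-25],"turn": 0.1},{"claw": 40,"delta_pos": [0,0,-15],"turn": 0.1},{"claw": 40,"delta_pos": [0,0,0],"turn": 0.1}])

```text
clock: 28.72
eef_pos: [592.4, -132.8, 162.0]
tcp_rot: [-3.14, -0.005, 0.192]
contact_force: [0.2, -0.2, -2.4]
opening: 0.554
grasp_force: 47.6
```

Call:
step_arm(motion=[{"claw": 40,"delta_pos": [0,0,0],"turn": 0.1},{"claw": 40,"delta_pos": [0,0,0],"turn": 0.1},{"claw": 40,"delta_pos": [0,0,0],"turn": 0.1},{"claw": 40,"delta_pos": [0,0,0],"turn": 0.1},{"claw": 40,"delta_pos": [0,0,0],"turn": 0.1},{"claw": 40,"delta_pos": [0,0,0],"turn": 0}])

```text
clock: 29.22
eef_pos: [590.1, -132.3, 157.9]
tcp_rot: [-3.138, 0.002, -0.307]
contact_force: [-0.1, 0.7, -2.4]
opening: 0.55
grasp_force: 47.6
```

```bash
python3 - <<'E'
from rig import *
from h import *
s=sense(); info(s); p=s["eef_pos"]; print(s["tcp_rot"],s["opening"]*85.4,go(s,[527-p[0],123.2-p[1],155-p[2]]))
E
```

```text
t 29.22 p [ 590.1 -132.3  157.9] toolz [-0.0013  0.004  -1.    ] toolx [ 0.9532 -0.3023 -0.0024] q [-0.225  0.41   1.748  0.004  0.986  1.651] F [-0.1  0.7 -2.4]
[-3.13820024e+00  2.41808446e-03 -3.07100218e-01] 46.94268309535253 [-137.4 -224.4    4. ]
```

Call:
step_arm(motion=[{"claw": 40,"delta_pos": [-10,-16,0],"turn": 0},{"claw": 40,"delta_pos": [-18,-30,0],"turn": 0},{"claw": 40,"delta_pos": [-20,-32,0],"turn": 0},{"claw": 40,"delta_pos": [-20,-32,0],"turn": 0},{"claw": 40,"delta_pos": [-20,-32,0],"turn": 0},{"claw": 40,"delta_pos": [-20,-32,0],"turn": 0},{"claw": 40,"delta_pos": [-19,-30,1],"turn": 0},{"claw": 40,"delta_pos": [-10,-20,1],"turn": 0}])

```text
clock: 29.88
eef_pos: [524.8, 125.0, 156.9]
tcp_rot: [-3.138, 0.003, -0.298]
contact_force: [0.4, -0.1, -2.5]
opening: 0.553
grasp_force: 47.7
```

Call:
step_arm(motion=[{"claw": 40,"delta_pos": [0,0,0],"turn": 0},{"claw": 40,"delta_pos": [0,0,0],"turn": 0},{"claw": 40,"delta_pos": [0,0,0],"turn": 0},{"claw": 40,"delta_pos": [0,0,0],"turn": 0}])

```text
clock: 30.22
eef_pos: [526.5, 121.5, 156.6]
tcp_rot: [-3.138, 0.002, -0.302]
contact_force: [-0.3, -0.7, -2.6]
opening: 0.55
grasp_force: 47.9
```

```bash
python3 - <<'E'
from rig import *
from h import *
s=sense(); info(s); p=s["eef_pos"]; print(s["tcp_rot"],s["opening"]*85.4,s["grasp_force"],go(s,[527-p[0],123.2-p[1],155-p[2]]))
f=grab_frame("scene"); cv2.imwrite("pics/s4.png",cv2.resize(f["img"][80:380,140:440,::-1],None,fx=2,fy=2))
E
```

```text
t 30.22 p [526.5 121.5 156.6] toolz [-0.0013  0.0038 -1.    ] toolx [ 0.9547 -0.2976 -0.0024] q [0.221 0.32  1.89  0.005 0.932 2.091] F [-0.3 -0.7 -2.6]
[-3.13836448e+00  2.36721131e-03 -3.02174095e-01] 46.99156269038613 47.91115924715996 [-0.  -1.8  1.6]
```

View pics/s4.png

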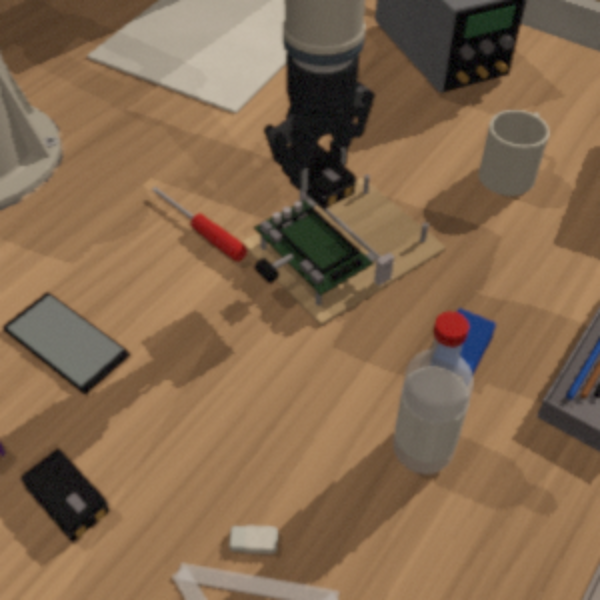

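The board lies flat with its bay up. The heavy case is held level over the bay at about (330,178) in this crop. The light case stands flat at (65,495) and everything else is in its place. I'm handing the job in.

```bash
python3 -c "
from rig import *
print(sign_off())"
```

```text
the job is handed in; nothing more can be done
None
```

The job is handed in at about 30 s: the board is turned over with its bay up, the lighter case (about 0.9 N) is back flat on the desk, and the heavier one (about 2.4 N) is held level about 10 cm above the bay, long side along it; I turned the wrong way early on and had to undo a tool tilt, but nothing was touched.

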